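# Set up the inspection stand for a brass hub

## Task

Get the brass hub ready for inspection: raise the stiff-hinged light panel of the stand to 60 degrees from shut (its red pointers at the green marks on the side arcs) so that it stays there by itself, then set the brass hub gently, flange down, centred on the round white target of the bed. Finally press the green lamp button fully down and let go, with the panel still at 60 degrees and the hub still on its target, and leave the other things on the table where they are.

Things in the scene. Friction and masses are not known exactly. Their poses are not given: they have to be found in the camera images.
- stand: Grey stand, fixed, 280 (x) by 260 (y) mm; origin under its centre, on the table; z up, -x is the front, towards the robot. Its flat top, 40 mm up, is the bed. On each side (y = +-112 mm) a thin steel arc of radius 105 mm stands about the hinge, its green mark centred on 60 degrees. At 60 degrees the panel's free edge is 147 mm above the hinge line and 100 mm behind the target's centre.
- panel (a joint): Angle (rad) of the light panel: 0 shut (level), grows as its front edge rises, 1.047 = 60 degrees, stop at 1.75; starts at 0 to 0.25. Aluminium panel 170 deep, 190 wide, 12 mm thick, 0.35 kg, hinged at the rear along the stand's y. The hinge is stiff (0.7 N m friction): it stays where it is left and takes 5 to 9 N at the handle to lift.
- panel_hinge (a point): Middle of the hinge line: stand x = 120, y = 0, z = 56 mm; the panel turns about the stand's y axis through it. Its axes turn with the panel: z is the panel's outer normal, -x runs from the hinge to the free edge. The slab fills z = 0 to 12 mm, x = -170 to 0 mm.
- panel_handle (a point): Middle of the black bar handle on the panel's outer face: round bar 10 mm thick, 80 mm long along the stand's y, on two end posts, its axis 40 mm off the face (x = -150, z = 52 mm in the panel_hinge frame). Axes as panel_hinge. The bar can turn between finger pads as the panel swings.
- target (a point): Centre of the round white target (62 mm across inside a blue rim of 72 mm) on the bed, at the bed's height: stand x = -65, y = 0, z = 40 mm. The shut panel overhangs its rear half.
- lamp_button (a joint): Travel (m) of the green lamp button: 0 up, 0.006 fully down; a spring brings it back, 5 N holds it fully down.
- lamp_button_top (a point): Centre of the top of the green lamp button (28 mm across, in a black housing), 22 mm above the bed at the front right of the bed, stand x = -112, y = -95 mm; it is pressed straight down and moves down with the button.
- brass_hub: The brass-coloured hub to be inspected, loose, about 0.22 kg: round flange 60 mm across and 9 mm thick below, round hub 34 mm across above it up to 42 mm; origin at the centre of its underside, z up. It stands flange down on the table to the robot's left; the three hubs swap places.
- steel_hub: Bystander: hub of the same shape and size in bare silvery metal; origin at the centre of its underside.
- black_hub: Bystander: hub of the same shape and size in black plastic; origin at the centre of its underside.
- screwdriver: Bystander: screwdriver lying on the table at the right, blue handle.
- mug: Bystander: white mug, 76 mm across, 90 mm high, standing at the far left; origin at the centre of its underside.
- spray_bottle: Bystander: white bottle with blue cap, 60 mm across, 160 mm high, standing at the right; origin at the centre of its underside.
- spare_gripper: Bystander: spare robot gripper (metal disc, dark body, two steel jaws) lying on the table at the right, about 140 mm long, 62 mm high.
There are look-alikes about, which are no part of the job. Of the things shaped like the brass_hub, the brass one is meant.

How it is judged:
By the outcome, as a careful person would: the job done as asked, in the order asked, and still so for the second after the job is handed in, with the robot touching nothing.
It also fails if it takes over 64 s, if anything falls off the work surface, if the arm or the gripper's body presses on something with over 40 N, if the wrist force passes 120 N, or if a joint passes its speed limit or range.

## Robot

A 6-joint arm with a two-finger parallel gripper is mounted at the origin on the work surface. World frame = base frame: x ahead of the robot, y to its left, z up, the work surface at z = 0. Lengths are in m, angles in rad, forces in N, time in s.
With the tool pointing down it reaches from about 0.25 to 0.725 m from the base axis. Payload 4 kg.
Tool frame: the origin (TCP) lies midway between the tips of the shut fingers; the grasp point (between the pads) lies 19 mm behind it; z points along the fingers, y is the direction in which the jaws open and shut (so a half turn about z gives the same grasp; the last joint's range is limited). The gripper opens to 85 mm and grips with 20 to 120 N. Pads are 22 mm wide; open, the fingers measure 114 mm over their backs; the gripper's body (76 mm by 85 mm) begins 54 mm behind the grasp point. The pads swing forward as they close: fully open they stand 13 mm farther back than shut.
Start: joints at [1.184, 0.241, 0.005, 1.335, 0, 1.571], TCP at [0.189, 0.463, 0.2] pointing down, gripper open.
Joint ranges: [-2.72, 2.72], [-1.05, 1.87], [-1.09, 1.28], [-1.99, 2.15], [-1.42, 1.44], [-3.14, 3.14]. Speed limits (rad/s): [2.79, 2.79, 3.14, 3.14, 3.14, 3.14].

## Interface

Orientations are given as a unit quaternion [x, y, z, w].
In Python, from workcell import monitor, cams, order gives the robot as it stands.
- The arm moves only by the tool send_rows, never from a script. Its argument "moves" is a list of rows, each a list of 4 numbers: the shift along the tool's x, y, z as a fraction of full scale, then the turn about the tool's z as a fraction of full scale. A call has 1 to 20 rows; each row shifts and turns the commanded pose from where the row before left it, along the tool's axes as they then stand; what a row does not reach is not made up. Full scale, the value 1, is 100 cm for a shift and 0.1 rad for a turn. A row lasts 1/10 s, in which the tool goes at most 50 mm and 8.59 degrees, less where a joint would pass 70% of its speed; a pose out of reach is approached as far as the arm can. A call with a number of a shift or a turn outside -1 to 1 is refused whole. A call with a gripper value outside its range is refused whole. "claw" is the gripper's target within -1 to 1 (fully open at 1, half-way at 0, shut at -1), set as the call begins (left out, the last holds). The fingers move at their own pace and stop on an object; the grip force is fixed at half the most. Time passes only in rows, so rows that do not move let the fingers close. It gives the time, the measured TCP pose, the force and the opening at its end, in the units of the state.
- monitor.get_obs(): the state, without advancing time (a new reading comes with each control period).
- cams.camera(name): name is "side" or "top"; returns (picture, depth): 384x512x3 uint8, blue, green, red; 384x512 float32, m along the optical axis (not along the pixel's ray), 0 where there is no reading.
- cams.camera_info(name): a dict with "intrinsics" (3x3 intrinsics, pixels), "T" (4x4, takes a point from camera to world coordinates). Camera axes: x right, y up, looking along -z (the intrinsics and any distortion apply to the point x, -y, -z); pixel columns grow to the right and rows downward; lengths in m; the calibration is good to about 2 mm. A picture is of the moment at which its call begins. camera_info takes no time and is no camera call.
- order.job_done(): hands the job in, once; it reports no verdict.
The state is a dict: "clock": time; "joint_pos": joint angles; "joint_vel": joint speeds; "tau": joint torques, N m; "eef_pos": TCP position; "tool_rot": TCP orientation; "ft_force": force on the tool from outside, world axes, zero at the start; "ft_torque": the same for the moment, N m; "grip_width": finger opening in m.
Only numpy, scipy, OpenCV 4.12 (cv2) and the standard library are available. Lean on these libraries where they do the work, as an engineer would, in place of code of your own. Each camera call takes 0.05 s, during which the arm holds its last target.

## Working session

There is one attempt and no reset: what is moved stays moved. The work goes in short steps, Python scripts to look and compute and a tool call to move; the robot and the scene stay as the last step left them, time stands still between calls to the robot, and variables do not carry over. Pictures are saved under pics/ and viewed, and the job is handed in when it is done.

Besides the shell and the picture viewer there is one more tool, called after "Call:" in YAML: its name, and indented under it one key for each argument. send_rows: Moves the arm, as the interface text tells. Its arguments: {"type":"object","properties":{"moves":{"type":"array","items":{"type":"array","items":{"type":"number","minimum":-1,"maximum":1}}},"claw":{"type":"number"}},"required":["moves"]}

```bash
mkdir -p pics; cat > h.py <<'E'
import numpy as np, cv2
from workcell import monitor, cams, order
def snap(n,f):
    im,d=cams.camera(n); cv2.imwrite(f'pics/{f}.png',im); np.save(f'pics/{f}.npy',d); return im,d
def pt(n,d,u,v,z=None):
    I=cams.camera_info(n);K=np.array(I['intrinsics']);T=np.array(I['T'])
    r=np.array([(u-K[0,2])/K[0,0],-(v-K[1,2])/K[1,1],-1.])
    if z is None:
        p=r*d[int(v),int(u)]; return T[:3,:3]@p+T[:3,3]
    w=T[:3,:3]@r; return T[:3,3]+w*(z-T[2,3])/w[2]
E
python3 - <<'E'
from h import *
snap('top','t0');snap('side','s0')
o=monitor.get_obs();print(o)
for n in('top','side'):print(cams.camera_info(n))
E
```

```text
{'clock': 0.1, 'joint_pos': array([ 1.18399139e+00,  2.41364523e-01,  3.87935400e-03,  1.33521121e+00,
       -1.45665399e-05,  1.57079870e+00]), 'joint_vel': array([ 0.00107806, -0.00355024,  0.00367028, -0.00064801, -0.00024113,
       -0.0005452 ]), 'tau': array([ 5.45968251e-04, -3.73137331e+01,  2.53010273e+01,  1.08490352e-02,
       -5.53383916e-05,  1.87609390e-05]), 'eef_pos': array([0.18838628, 0.46248346, 0.1991964 ]), 'tool_rot': array([ 1.92200104e-01,  9.81355296e-01, -9.33714085e-04, -1.75445565e-04]), 'ft_force': array([-0.5532355 , -0.4411679 ,  0.85171694]), 'ft_torque': array([-0.03696056,  0.00469444,  0.02893088]), 'grip_width': 0.08535388875253172}
{'intrinsics': array([[454.97312867,   0.        , 259.79937917],
       [  0.        , 454.97312867, 187.63555166],
       [  0.        ,   0.        ,   1.        ]]), 'T': array([[ 0.01468587,  0.99202181, -0.12520802,  0.37159639],
       [-0.99943274,  0.01835907,  0.02823354, -0.06630278],
       [ 0.03030699,  0.12472236,  0.9917287 ,  1.34163215],
       [ 0.        ,  0.        ,  0.        ,  1.        ]])}
{'intrinsics': array([[391.11580991,   0.        , 256.80832508],
       [  0.        , 391.11580991, 191.08278993],
       [  0.        ,   0.        ,   1.        ]]), 'T': array([[ 0.67305193,  0.52860984, -0.51727433, -0.13358367],
       [-0.73949899,  0.46970494, -0.48220173, -0.70350055],
       [-0.01193027,  0.70707066,  0.70704226,  0.99394084],
       [ 0.        ,  0.        ,  0.        ,  1.        ]])}
```

View pics/t0.png

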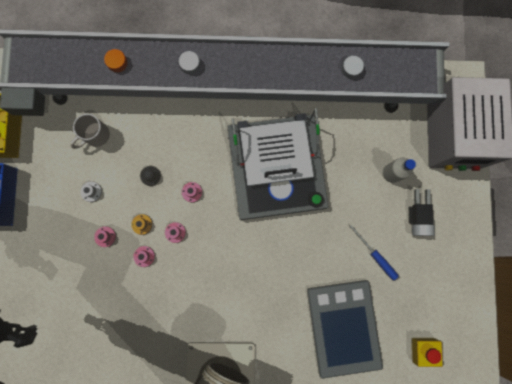

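View pics/s0.png

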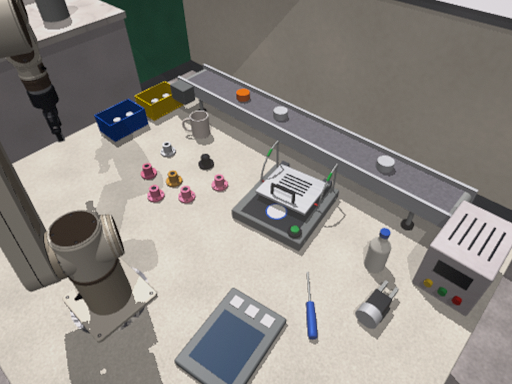

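The top view shows the brass hub at about (141,224) among pink look-alikes. The stand is centred near (280,168), with the handle at (282,174) and the button at (317,199).

```bash
python3 - <<'E'
import cv2
im=cv2.imread('pics/t0.png')
cv2.imwrite('pics/t0a.png',cv2.resize(im[100:230,220:350],None,fx=6,fy=4.6*6/4.6/1.3,interpolation=2)[:600])
cv2.imwrite('pics/t0a.png',cv2.resize(im[105:225,222:342],(600,600),interpolation=2))
cv2.imwrite('pics/t0b.png',cv2.resize(im[165:275,75:215],(763,600),interpolation=2))
im=cv2.imread('pics/s0.png')
cv2.imwrite('pics/s0a.png',cv2.resize(im[135:250,225:345],(626,600),interpolation=2))
E
```

```text
(no output)
```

View pics/t0a.png

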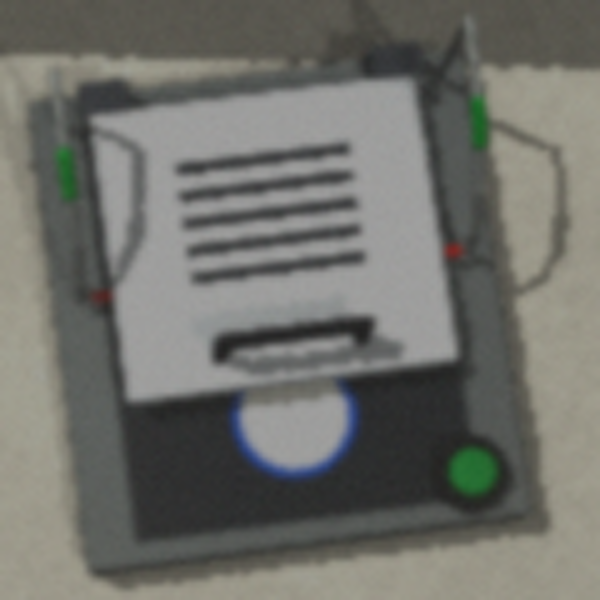

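View pics/t0b.png

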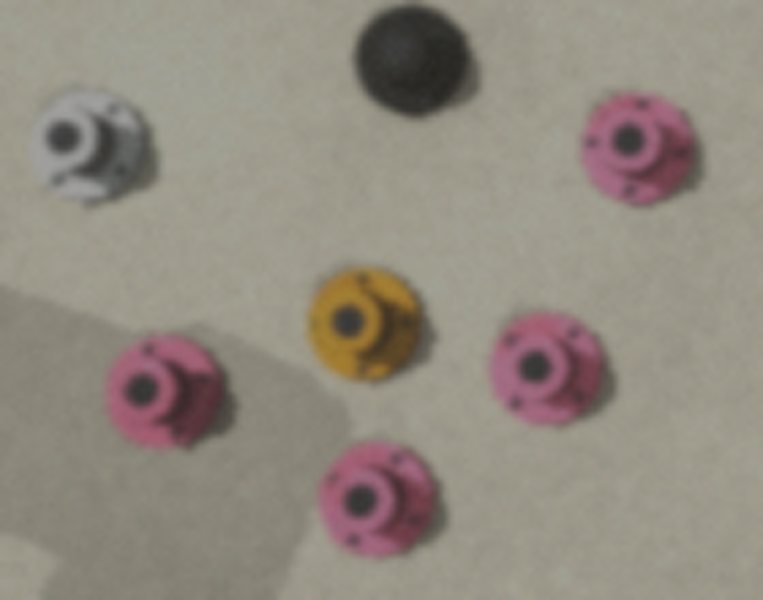

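View pics/s0a.png

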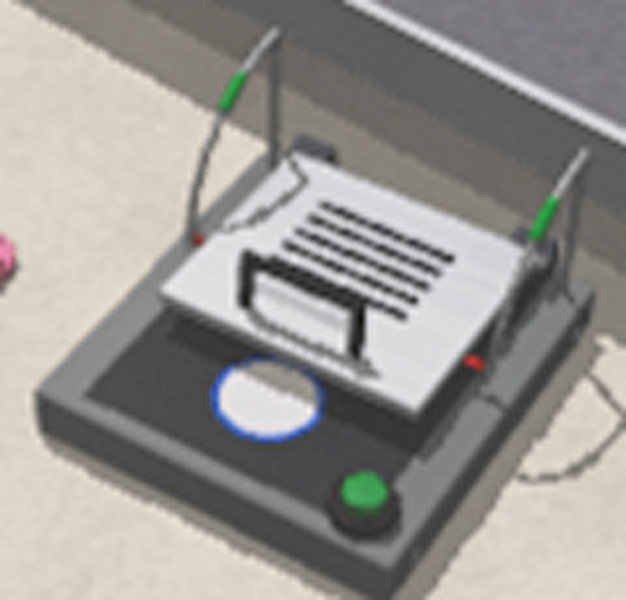

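```bash
python3 - <<'E'
from h import *
d=np.load('pics/t0.npy'); 
c=lambda x,y:(222+x/5-.4,105+y/5-.4)
e=lambda x,y:(75+x/5.45-.4,165+y/5.45-.4)
def P(n,u,v,z):
    a=pt('top',d,u,v,z); b=pt('top',d,u,v); print(n,a.round(4),b.round(4)); return a
T=P('target',*c(295,416),.04);B=P('button',*c(473,470),.062)
print('yaw', np.arctan2(*(T-B)[1::-1])-np.arctan2(95,47))
P('FL bed',*c(92,565),.04);P('FR',*c(545,515),.04)
P('panel FL',*c(125,403),.09);P('panel FR',*c(460,360),.09)
P('panel RL',*c(90,117),.068);P('panel RR',*c(415,80),.068)
P('handL',*c(217,348),.13);P('handR',*c(370,325),.13)
P('redL',*c(102,297),.08);P('redR',*c(454,251),.08)
P('grL',*c(67,174),.15);P('grR',*c(479,124),.15)
for n,f,t in [('brass',(367,324),(350,322)),('p1',(168,391),(145,391)),('p2',(380,498),(363,500)),('p3',(550,368),(537,367)),('black',(413,60),(413,60))]:
    P(n+'F',*e(*f),.009);P(n+'T',*e(*t),.042)
# blue rim ellipse fit
im=cv2.imread('pics/t0.png').astype(int)
sub=im[105:225,222:342]; m=(sub[...,0]-sub[...,2]>40)
vs,us=np.nonzero(m); pts=np.array([pt('top',d,u+222,v+105,.04)[:2] for u,v in zip(us,vs)])
A=np.c_[2*pts,np.ones(len(pts))];s=np.linalg.lstsq(A,(pts**2).sum(1),rcond=None)[0]
print('rim',len(pts),s[:2],np.sqrt(s[2]+s[0]**2+s[1]**2))
# depth points of panel
vs,us=np.mgrid[125:185:3,240:315:3]
pts=np.array([pt('top',d,u,v) for u,v in zip(us.ravel(),vs.ravel())]);print(len(pts))
def seg(q):
    # RANSAC plane
    rng=np.random.default_rng(0);best=None
    for _ in range(500):
        p=q[rng.choice(len(q),3,False)];n=np.cross(p[1]-p[0],p[2]-p[0]);L=np.linalg.norm(n)
        if L<1e-6: continue
        n/=L;i=abs((q-p[0])@n)<.002
        if best is None or i.sum()>best.sum():best=i
    return best
i=seg(pts);q=pts[i];c0=q.mean(0);n=np.linalg.svd(q-c0)[2][2];n*=np.sign(n[2]);print('plane',i.sum(),c0,n,'tilt',np.degrees(np.arccos(n[2])),'dir',np.arctan2(n[1],n[0]))
print(monitor.get_obs()['clock'])
E
```

```text
target [ 0.5366 -0.1635  0.04  ] [ 0.5361 -0.1632  0.0433]
button [ 0.5048 -0.2633  0.062 ] [ 0.5042 -0.2625  0.0676]
yaw 0.15101506714871604
FL bed [ 0.4486 -0.048   0.04  ] [ 0.4485 -0.0481  0.042 ]
FR [ 0.4817 -0.3084  0.04  ] [ 0.4848 -0.3151  0.0038]
panel FL [ 0.5357 -0.0652  0.09  ] [ 0.5423 -0.0652  0.0399]
panel FR [ 0.5635 -0.2518  0.09  ] [ 0.571 -0.259  0.041]
panel RL [ 0.7036 -0.0421  0.068 ] [ 0.7033 -0.0421  0.0688]
panel RR [ 0.7297 -0.229   0.068 ] [ 0.7299 -0.2291  0.0672]
handL [ 0.5613 -0.1143  0.13  ] [ 0.5638 -0.1149  0.1144]
handR [ 0.5755 -0.197   0.13  ] [ 0.5775 -0.1982  0.1186]
redL [ 0.5969 -0.0512  0.08  ] [ 0.6    -0.051   0.0626]
redR [ 0.6273 -0.2498  0.08  ] [ 0.6313 -0.2527  0.0605]
grL [ 0.6507 -0.032   0.15  ] [ 0.6495 -0.0322  0.1552]
grR [ 0.6831 -0.2532  0.15  ] [ 0.682  -0.2525  0.1541]
brassF [0.427  0.2362 0.009 ] [0.4255 0.228  0.0451]
brassT [0.4266 0.2376 0.042 ] [0.4266 0.2379 0.0407]
p1F [0.39   0.3391 0.009 ] [0.3895 0.3283 0.0447]
p1T [0.3894 0.3408 0.042 ] [0.3893 0.3403 0.0436]
p2F [0.3356 0.2251 0.009 ] [0.3365 0.2173 0.0448]
p2T [0.3353 0.2266 0.042 ] [0.3354 0.2259 0.0448]
p3F [0.4052 0.1385 0.009 ] [0.4043 0.1329 0.0454]
p3T [0.4048 0.1401 0.042 ] [0.4047 0.1391 0.0486]
blackF [0.5695 0.2182 0.009 ] [0.5644 0.2108 0.0438]
blackT [0.5646 0.2112 0.042 ] [0.5644 0.2108 0.0438]
rim 93 [ 0.53692795 -0.16262152] 0.03417836989525816
500
plane 232 [ 0.6351672  -0.14089503  0.07230148] [0.03335465 0.01196369 0.99937197] tilt 2.0307197338275107 dir 0.3443876575776393
0.1
```

Call:
send_rows:
  moves:
    - [0,0,0,1]
    - [0,0,0,1]
    - [0,0,0,1]
    - [0,0,0,1]
    - [0,0,0,1]
    - [0,0,0,1]
    - [0,0,0,1]
    - [0,0,0,1]
    - [0,0,0,1]
    - [0,0,0,1]
    - [0,0,0,0.39]
  claw: 0.1

```text
clock: 1.2
eef_pos: [0.1884, 0.4627, 0.1995]
tool_rot: [0.655, 0.756, -0.001, 0.0]
ft_force: [0.3, 0.2, 0.1]
grip_width: 0.0468
```

Call:
send_rows:
  moves:
    - [-0.02,0.01,0,0]
    - [-0.034,0.015,0,0]
    - [-0.034,0.015,0,0]
    - [-0.034,0.015,0,0]
    - [-0.034,0.015,0,0]
    - [-0.034,0.015,0,0]
    - [-0.034,0.015,0,0]
    - [-0.034,0.015,0,0]
    - [-0.034,0.015,0,0]
    - [-0.034,0.015,0,0]
    - [-0.034,0.015,0,0]
    - [-0.034,0.015,0,0]
    - [-0.034,0.015,0,0]
    - [-0.034,0.015,0,0]
    - [-0.034,0.015,0,0]
    - [-0.034,0.015,0,0]
    - [-0.034,0.015,0,0]
    - [-0.034,0.015,0,0]
    - [-0.034,0.015,0,0]
    - [-0.034,0.01,0,0]

```text
clock: 3.2
eef_pos: [0.5724, -0.1553, 0.1992]
tool_rot: [0.654, 0.756, -0.0, -0.001]
ft_force: [0.5, -0.2, 0.1]
grip_width: 0.0469
```

Call:
send_rows:
  moves:
    - [0,0,0.02,0]
    - [0,0,0.02,0]
    - [0,0,0.01,0]
    - [0,0,0,0]

```text
clock: 3.6
eef_pos: [0.5702, -0.1536, 0.1477]
tool_rot: [0.654, 0.756, -0.001, -0.002]
ft_force: [-0.3, -0.9, 0.2]
grip_width: 0.0473
```

```bash
python3 - <<'E'
from h import *
im,_=snap('side','s1'); cv2.imwrite('pics/s1a.png',cv2.resize(im[90:240,215:365],(600,600),interpolation=2))
print(monitor.get_obs()['eef_pos'])
E
```

```text
[ 0.57107667 -0.15368078  0.1492759 ]
```

View pics/s1a.png

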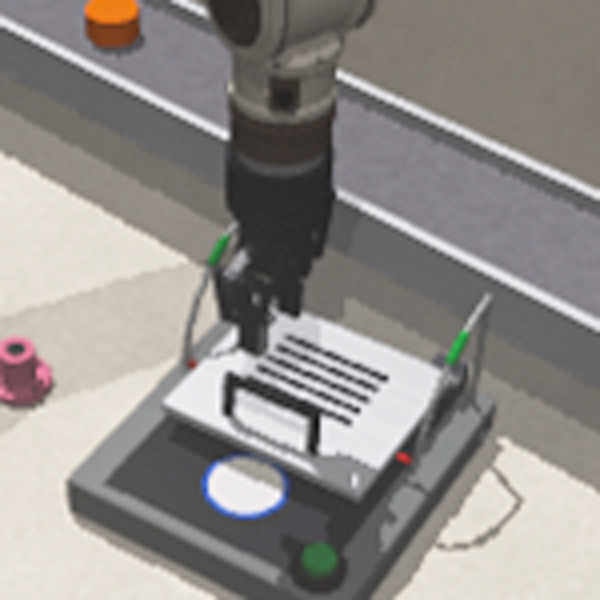

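```bash
cat >> h.py <<'E'
def proj(n,p):
    I=cams.camera_info(n);K=np.array(I['intrinsics']);T=np.array(I['T'])
    c=T[:3,:3].T@(np.array(p)-T[:3,3]); return np.array([K[0,2]+K[0,0]*c[0]/-c[2],K[1,2]+K[1,1]*c[1]/c[2]])
E
python3 - <<'E'
from h import *
for p in [(.571,-.1537,.149),(.571,-.1537,.1145),(.5653,-.1141,.1145),(.577,-.1933,.1145)]:
  print((proj('side',p)-[215,90])*4)
d=np.load('pics/s0.npy')
for x,y in[(232,382),(316,418)]:
  u,v=215+x/4,90+y/4; print(pt('side',d,u,v,.1145),pt('side',d,u,v))
E
```

```text
[266.33594523 361.9218699 ]
[264.91872348 393.24562248]
[222.7947937  374.14805706]
[308.38192514 412.64057278]
[ 0.56332182 -0.12561751  0.1145    ] [ 0.56332407 -0.12561564  0.11449716]
[ 0.5763382  -0.20148555  0.1145    ] [ 0.57651511 -0.20136044  0.11428084]
```

Call:
send_rows:
  moves:
    - [-0.005,0,0.01,0]
    - [0,0,0.015,0]
    - [0,0,0.015,0]
    - [0,0,0.01,0]
    - [0,0,0.004,0]
    - [0,0,0,0]

```text
clock: 4.25
eef_pos: [0.5724, -0.159, 0.0958]
tool_rot: [0.654, 0.757, -0.0, -0.0]
ft_force: [0.4, -0.3, -0.2]
grip_width: 0.0473
```

Call:
send_rows:
  moves:
    - [0,0,0,0]
    - [0,0,0,0]
    - [0,0,0,0]
    - [0,0,0,0]
    - [0,0,0,0]
    - [0,0,0,0]
  claw: -1

```text
clock: 4.85
eef_pos: [0.5726, -0.159, 0.0961]
tool_rot: [0.654, 0.756, 0.0, 0.0]
ft_force: [0.9, -0.2, 0.2]
grip_width: 0.0003
```

```bash
python3 - <<'E'
from h import *
im,_=snap('side','s2'); cv2.imwrite('pics/s2a.png',cv2.resize(im[120:240,225:345],(600,600),interpolation=2))
o=monitor.get_obs();print(o['eef_pos'],o['ft_force'],o['grip_width'])
E
```

```text
[ 0.57251835 -0.15900477  0.09602969] [-0.02630151 -0.27383186 -0.51197369] 0.0003455588987937977
```

View pics/s2a.png

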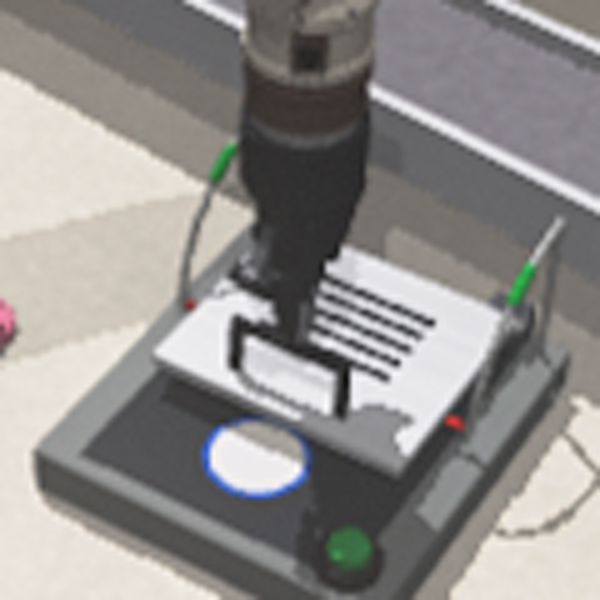

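```bash
python3 - <<'E'
from h import *
for p in [(.5725,-.159,.096),(.5725,-.159,.115),(.5725,-.159,.15)]:
  print(proj('side',p),(proj('side',p)-[225,120])*5)
im,d=cams.camera('side');t,dt=snap('top','t2')
cv2.imwrite('pics/s2b.png',cv2.resize(im[160:215,255:310],(600,600),interpolation=2))
cv2.imwrite('pics/t2a.png',cv2.resize(t[105:225,222:342],(600,600),interpolation=2))
for v in range(170,206,3):
  print(v,[tuple((pt('side',d,u,v)*1000).astype(int)) for u in (276,279,282,285,288)])
E
```

```text
[282.60621993 192.91349331] [288.03109966 364.56746657]
[282.81267049 188.72713703] [289.06335243 343.63568513]
[283.20483213 180.77497463] [291.02416063 303.87487314]
170 [(np.int64(529), np.int64(-163), np.int64(227)), (np.int64(533), np.int64(-171), np.int64(229)), (np.int64(541), np.int64(-176), np.int64(226)), (np.int64(555), np.int64(-176), np.int64(216)), (np.int64(567), np.int64(-179), np.int64(210))]
173 [(np.int64(521), np.int64(-170), np.int64(224)), (np.int64(555), np.int64(-154), np.int64(191)), (np.int64(559), np.int64(-162), np.int64(193)), (np.int64(559), np.int64(-174), np.int64(201)), (np.int64(570), np.int64(-177), np.int64(195))]
176 [(np.int64(516), np.int64(-174), np.int64(218)), (np.int64(525), np.int64(-179), np.int64(215)), (np.int64(562), np.int64(-161), np.int64(178)), (np.int64(558), np.int64(-175), np.int64(190)), (np.int64(579), np.int64(-171), np.int64(173))]
179 [(np.int64(525), np.int64(-167), np.int64(195)), (np.int64(528), np.int64(-176), np.int64(199)), (np.int64(543), np.int64(-176), np.int64(188)), (np.int64(562), np.int64(-173), np.int64(173)), 
[... 1274 characters left out ...]
, np.int64(-141), np.int64(74)), (np.int64(569), np.int64(-147), np.int64(71)), (np.int64(574), np.int64(-155), np.int64(72)), (np.int64(582), np.int64(-161), np.int64(71)), (np.int64(588), np.int64(-169), np.int64(72))]
200 [(np.int64(551), np.int64(-149), np.int64(72)), (np.int64(558), np.int64(-156), np.int64(72)), (np.int64(563), np.int64(-165), np.int64(74)), (np.int64(572), np.int64(-170), np.int64(70)), (np.int64(579), np.int64(-177), np.int64(69))]
203 [(np.int64(566), np.int64(-138), np.int64(38)), (np.int64(552), np.int64(-161), np.int64(66)), (np.int64(555), np.int64(-171), np.int64(70)), (np.int64(560), np.int64(-180), np.int64(73)), (np.int64(566), np.int64(-187), np.int64(73))]
```

View pics/s2b.png

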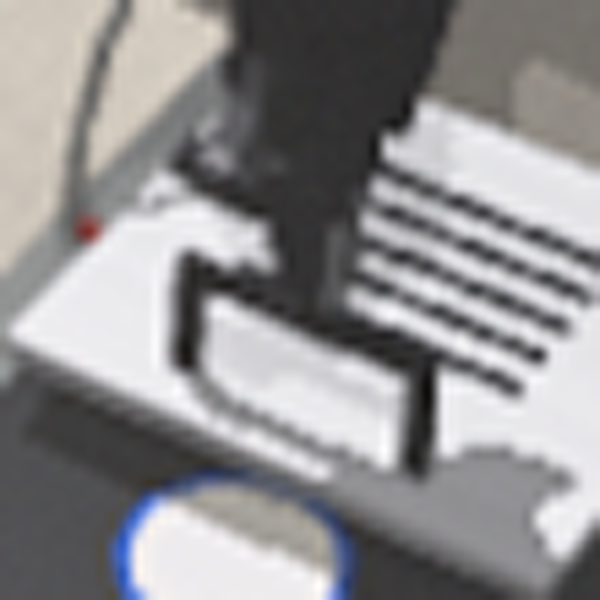

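View pics/t2a.png

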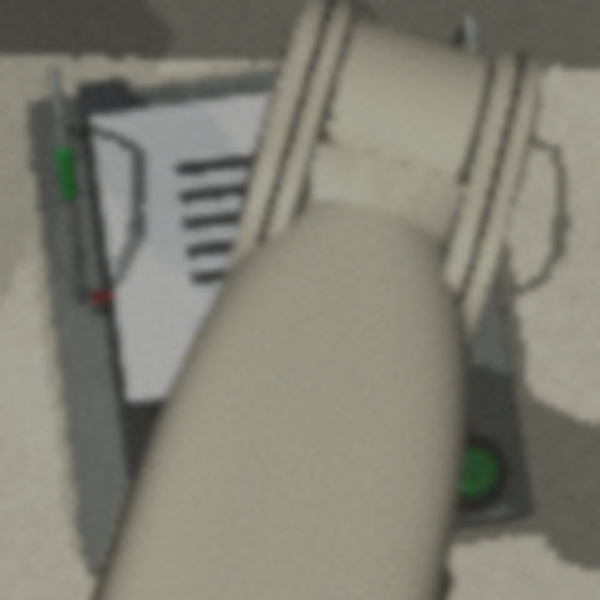

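Call:
send_rows:
  moves:
    - [0,0,-0.02,0]
    - [0,0,-0.02,0]
    - [0,0,0,0]
    - [0,0,0,0]

```text
clock: 5.4
eef_pos: [0.5728, -0.1591, 0.1362]
tool_rot: [0.654, 0.756, 0.0, 0.0]
ft_force: [0.8, 0.2, -0.7]
grip_width: -0.0
```

```bash
python3 - <<'E'
from h import *
im,d=snap('side','s3');p=monitor.get_obs()['eef_pos']
print(p,proj('side',p),(proj('side',p)-[255,150])*10)
cv2.imwrite('pics/s3b.png',cv2.resize(im[150:210,255:315],(600,600),interpolation=2))
E
```

```text
[ 0.57216639 -0.15887928  0.13534693] [282.9417656  184.18026166] [279.41765598 341.80261658]
```

View pics/s3b.png

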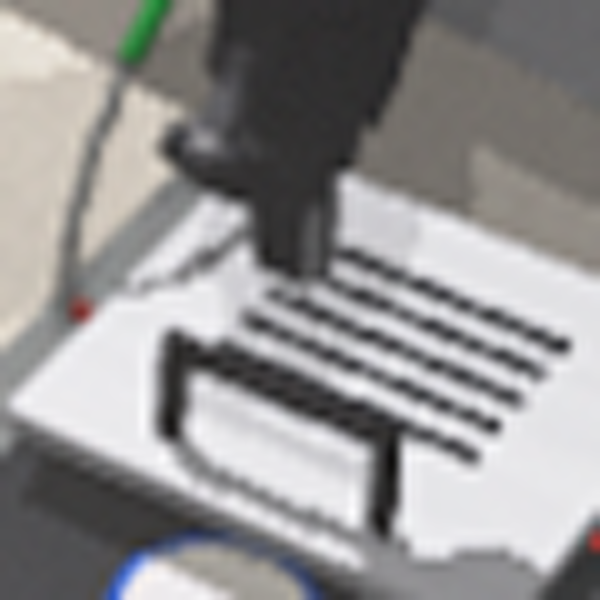

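```bash
python3 - <<'E'
from h import *
d=np.load('pics/s3.npy')
for v in range(166,181):
  print(v,[tuple(int(x) for x in pt('side',d,u,v)*1000) for u in (281,283,285,287)])
p=np.array([.5722,-.1589,.1353])
for dz in (0,.01,.02,.025,.03): print(dz,(proj('side',p+[0,0,dz])-[255,150])*10)
E
```

```text
166 [(559, -158, 219), (562, -163, 220), (558, -173, 229), (574, -168, 215)]
167 [(536, -176, 241), (559, -165, 219), (557, -174, 226), (571, -171, 214)]
168 [(535, -177, 238), (555, -169, 220), (560, -172, 219), (569, -173, 213)]
169 [(536, -176, 233), (548, -174, 224), (560, -172, 215), (569, -173, 210)]
170 [(536, -176, 230), (548, -174, 220), (561, -172, 210), (574, -170, 200)]
171 [(535, -177, 227), (545, -177, 220), (567, -168, 200), (575, -169, 195)]
172 [(542, -172, 215), (547, -175, 213), (570, -165, 192), (574, -170, 192)]
173 [(559, -158, 191), (559, -166, 196), (565, -169, 194), (574, -170, 188)]
174 [(557, -161, 190), (558, -167, 193), (565, -169, 190), (575, -169, 183)]
175 [(562, -157, 180), (560, -166, 187), (565, -170, 186), (577, -168, 177)]
176 [(560, -159, 178), (560, -166, 182), (569, -167, 178), (574, -171, 176)]
177 [(563, -156, 171), (560, -166, 179), (567, -169, 176), (577, -168, 168)]
178 [(644, -93, 71), (567, -161, 167), (566, -169, 172), (656, -110, 72)]
179 [(638, -98, 73), (642, -103, 74), (653, -103, 66), (655, -111, 69)]
180 [(639, -97, 67), (642, -104, 69), (643, -111, 72), (650, -115, 70)]
0 [279.53102237 341.88454792]
0.01 [280.65663649 318.96221974]
0.02 [281.79529055 295.77434266]
0.025 [282.36957857 284.07937707]
0.03 [282.94721245 272.31627533]
```

Call:
send_rows:
  moves:
    - [0,0,0,0]
    - [0,0,0,0]
    - [0,0,0,0]
    - [0,0,0,0]
    - [0,0,0,0]
  claw: 0.1

```text
clock: 5.95
eef_pos: [0.5724, -0.159, 0.1358]
tool_rot: [0.654, 0.756, -0.0, -0.0]
ft_force: [-1.3, 0.8, -0.2]
grip_width: 0.0471
```

Call:
send_rows:
  moves:
    - [0,-0.002,0.01,0]
    - [0,0,0.01,0]
    - [0,0,0.01,0]
    - [0,0,0.01,0]
    - [0,0,0.005,0]
    - [0,0,0,0]

```text
clock: 6.55
eef_pos: [0.5697, -0.159, 0.0896]
tool_rot: [0.654, 0.756, -0.001, -0.001]
ft_force: [-0.7, 0.1, -0.2]
grip_width: 0.047
```

```bash
python3 - <<'E'
from h import *
im,d=snap('side','s4');p=monitor.get_obs()['eef_pos']
print(p,monitor.get_obs()['ft_force'])
cv2.imwrite('pics/s4b.png',cv2.resize(im[150:210,255:315],(600,600),interpolation=2))
E
```

```text
[ 0.57021614 -0.15919332  0.09040042] [ 0.19773176  1.06233912 -0.06967704]
```

View pics/s4b.png

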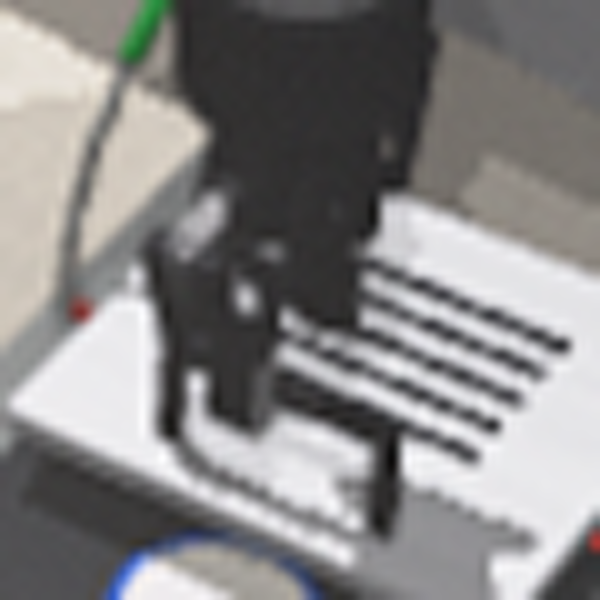

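Call:
send_rows:
  moves:
    - [0,0,0.007,0]
    - [0,0,0.007,0]
    - [0,0,0,0]

```text
clock: 6.9
eef_pos: [0.5697, -0.1591, 0.0758]
tool_rot: [0.654, 0.756, -0.0, -0.001]
ft_force: [-0.8, 0.9, 0.4]
grip_width: 0.0474
```

Call:
send_rows:
  moves:
    - [0,0,0,0]
    - [0,0,0,0]
    - [0,0,0,0]
    - [0,0,0,0]
    - [0,0,0,0]
    - [0,0,0,0]
  claw: -1

```text
clock: 7.5
eef_pos: [0.5727, -0.159, 0.0775]
tool_rot: [0.654, 0.757, 0.001, 0.001]
ft_force: [5.0, 0.7, -3.0]
grip_width: 0.0071
```

```bash
python3 - <<'E'
from h import *
im,d=snap('side','s5');o=monitor.get_obs()
print(o['eef_pos'],o['ft_force'],o['grip_width'])
cv2.imwrite('pics/s5b.png',cv2.resize(im[150:210,255:315],(600,600),interpolation=2))
E
```

```text
[ 0.57278802 -0.15907584  0.07756896] [ 5.10838478  0.7783428  -2.38092248] 0.007106242369043667
```

View pics/s5b.png

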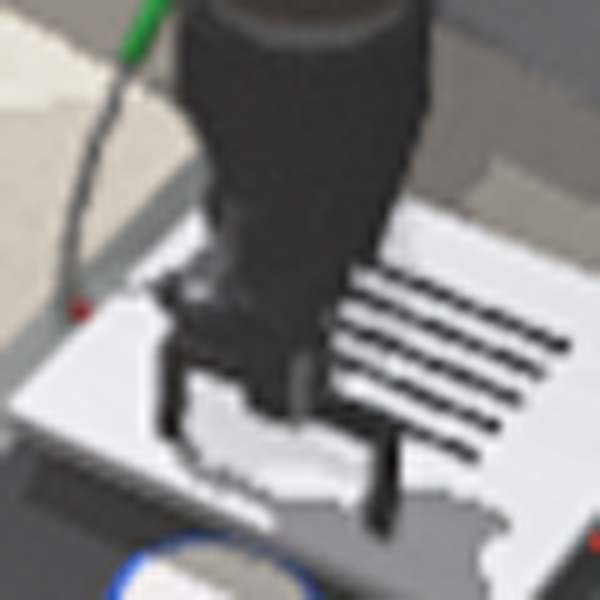

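Call:
send_rows:
  moves:
    - [0,0,0,0]
    - [0,0,0,0]
    - [0,0,0,0]
    - [0,0,0.006,0]
    - [0,0,0.006,0]
    - [0,0,0,0]
  claw: 0

```text
clock: 8.15
eef_pos: [0.5693, -0.159, 0.0635]
tool_rot: [0.654, 0.756, -0.001, -0.001]
ft_force: [-0.2, -0.4, 0.0]
grip_width: 0.0427
```

Call:
send_rows:
  moves:
    - [0,0,0,0]
    - [0,0,0,0]
    - [0,0,0,0]
    - [0,0,0,0]
    - [0,0,0,0]
    - [0,0,0,0]
  claw: -1

```text
clock: 8.75
eef_pos: [0.5728, -0.159, 0.0653]
tool_rot: [0.654, 0.757, 0.002, 0.001]
ft_force: [4.5, 0.6, -4.3]
grip_width: 0.0076
```

```bash
python3 - <<'E'
from h import *
im,d=snap('side','s6');o=monitor.get_obs()
print(o['eef_pos'],o['ft_force'],o['grip_width'])
cv2.imwrite('pics/s6b.png',cv2.resize(im[150:210,255:315],(600,600),interpolation=2))
E
```

```text
[ 0.5728424  -0.15899164  0.06529257] [ 5.06506523 -0.63894988 -3.36477448] 0.007747626675364236
```

View pics/s6b.png

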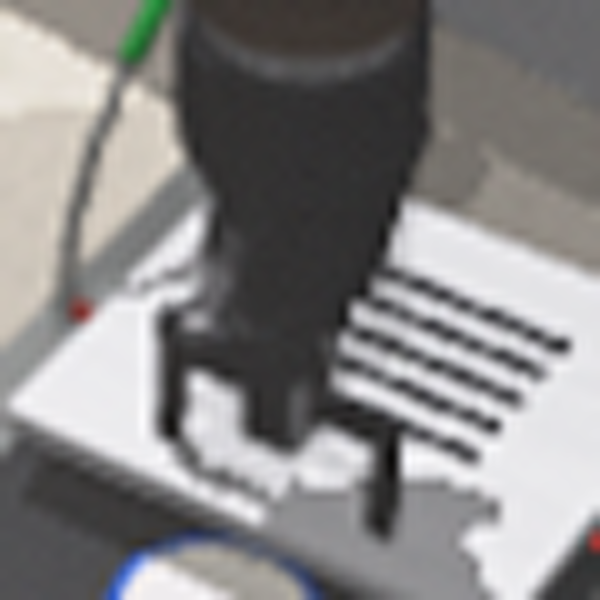

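```bash
python3 - <<'E'
import numpy as np
a=np.linspace(.035,.96,21);p=np.c_[-150*np.cos(a)+52*np.sin(a),150*np.sin(a)+52*np.cos(a)]
print(np.diff(p,axis=0).round(1).tolist())
E
```

```text
[[2.8, 6.8], [3.1, 6.6], [3.4, 6.5], [3.7, 6.3], [4.0, 6.2], [4.3, 6.0], [4.6, 5.8], [4.8, 5.5], [5.1, 5.3], [5.3, 5.1], [5.5, 4.8], [5.8, 4.6], [6.0, 4.3], [6.2, 4.0], [6.3, 3.7], [6.5, 3.4], [6.6, 3.1], [6.8, 2.8], [6.9, 2.5], [7.0, 2.2]]
```

Call:
send_rows:
  moves:
    - [0,0.0028,-0.0068,0]
    - [0,0.0031,-0.0066,0]
    - [0,0.0034,-0.0065,0]
    - [0,0.0037,-0.0063,0]
    - [0,0.004,-0.0062,0]
    - [0,0.0043,-0.006,0]
    - [0,0.0046,-0.0058,0]
    - [0,0.0048,-0.0055,0]
    - [0,0.0051,-0.0053,0]
    - [0,0.0053,-0.0051,0]
    - [0,0,0,0]

```text
clock: 9.9
eef_pos: [0.6115, -0.1531, 0.126]
tool_rot: [0.654, 0.757, 0.0, 0.0]
ft_force: [-0.9, 0.7, -5.9]
grip_width: 0.0075
```

```bash
python3 - <<'E'
from h import *
im,d=snap('side','s7');o=monitor.get_obs()
print(o['eef_pos'],o['ft_force'],o['grip_width'])
cv2.imwrite('pics/s7b.png',cv2.resize(im[120:240,225:345],(600,600),interpolation=2))
E
```

```text
[ 0.61150178 -0.15306843  0.12601679] [-0.64425623 -0.3478431  -5.51667732] 0.007835806550424788
```

View pics/s7b.png

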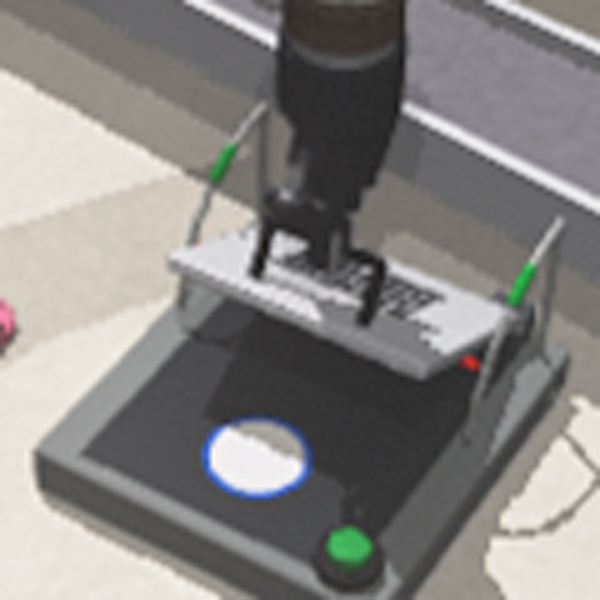

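Call:
send_rows:
  moves:
    - [0,0.0055,-0.0048,0]
    - [0,0.0058,-0.0046,0]
    - [0,0.006,-0.0043,0]
    - [0,0.0062,-0.004,0]
    - [0,0.0063,-0.0037,0]
    - [0,0.0065,-0.0034,0]
    - [0,0.0066,-0.0031,0]
    - [0,0.0068,-0.0028,0]
    - [0,0.0069,-0.0025,0]
    - [0,0.007,-0.0022,0]
    - [0,0,0,0]

```text
clock: 11.05
eef_pos: [0.6744, -0.1436, 0.165]
tool_rot: [0.654, 0.757, 0.001, 0.001]
ft_force: [-7.9, 1.4, 5.2]
grip_width: 0.0075
```

```bash
python3 - <<'E'
from h import *
im,d=snap('side','s8');o=monitor.get_obs()
print(o['eef_pos'],o['ft_force'],o['grip_width'])
cv2.imwrite('pics/s8b.png',cv2.resize(im[120:240,225:345],(600,600),interpolation=2))
E
```

```text
[ 0.67441894 -0.14360093  0.16505649] [-7.25390902  1.49867541  5.48866355] 0.00802855440270631
```

View pics/s8b.png

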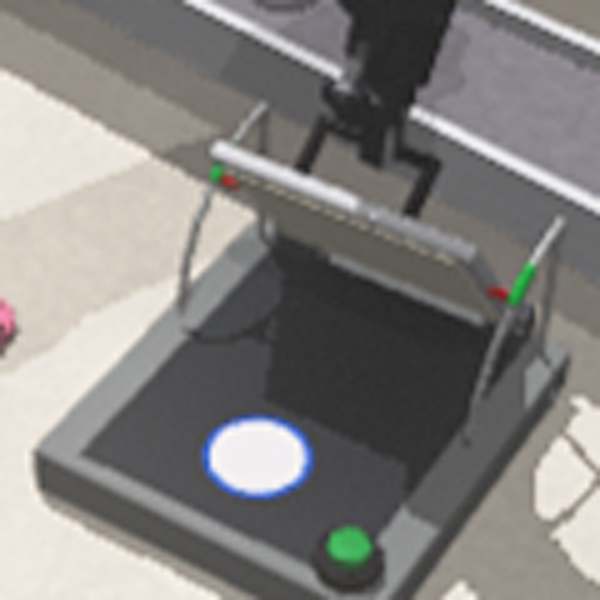

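```bash
cat >> h.py <<'E'
YAW=.145;TG=np.array([.5367,-.163,.04]);XS=np.array([np.cos(YAW),np.sin(YAW),0]);YS=np.array([-np.sin(YAW),np.cos(YAW),0]);ZS=np.array([0,0,1.])
HG=TG+.185*XS+.016*ZS
def panel(x,y,z,a): return HG+(x*np.cos(a)+z*np.sin(a))*XS+y*YS+(-x*np.sin(a)+z*np.cos(a))*ZS
E
python3 - <<'E'
from h import *
im=cv2.imread('pics/s8.png');im=cv2.resize(im[120:240,225:345],(600,600),interpolation=2)
for a in (48,52,56,60,64):
  r=np.radians(a);print(a,[(5*(proj('side',panel(x/1e3,y/1e3,z/1e3,r))-[225,120])+2).round().astype(int).tolist() for x,y,z in[(-170,95,12),(-170,95,0),(-170,-95,12),(-170,-95,0)]],
   [(5*(proj('side',HG+y*YS+.105*(-np.cos(r)*XS+np.sin(r)*ZS))-[225,120])+2).round().astype(int).tolist() for y in(.112,-.112)])
cv2.imwrite('pics/s8c.png',cv2.resize(im[120:330,180:560],(760,420)))
E
```

```text
48 [[203, 165], [195, 182], [466, 274], [458, 292]] [[210, 193], [507, 319]]
52 [[211, 148], [203, 165], [475, 257], [466, 274]] [[214, 183], [512, 308]]
56 [[220, 132], [211, 149], [483, 239], [475, 257]] [[219, 174], [517, 298]]
60 [[229, 117], [220, 133], [492, 223], [483, 240]] [[224, 164], [522, 288]]
64 [[238, 102], [229, 117], [501, 207], [492, 223]] [[229, 155], [527, 278]]
```

View pics/s8c.png

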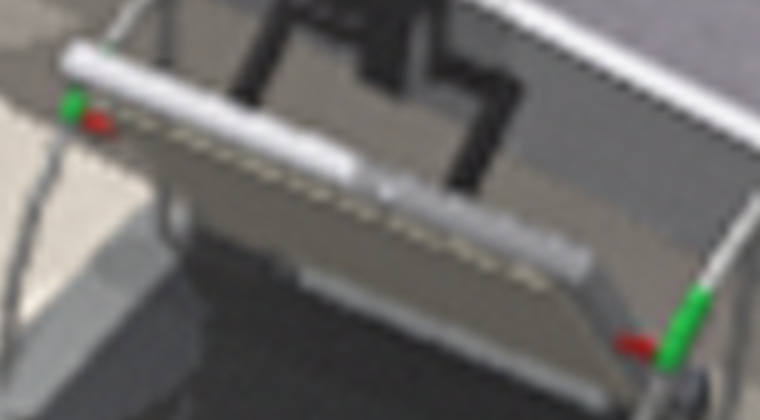

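Call:
send_rows:
  moves:
    - [0,0.005,-0.0013,0]
    - [0,0.005,-0.0011,0]
    - [0,0.0045,-0.0008,0]
    - [0,0,0,0]
    - [0,0,0,0]

```text
clock: 11.6
eef_pos: [0.6889, -0.1414, 0.1692]
tool_rot: [0.654, 0.757, 0.002, 0.002]
ft_force: [-8.2, 2.8, 7.5]
grip_width: 0.0076
```

```bash
python3 - <<'E'
from h import *
im,d=snap('side','s9');o=monitor.get_obs()
p=o['eef_pos']-np.array([.5728,-.159,.0653])
print(o['eef_pos'],o['ft_force'],o['grip_width'],p@XS,p[2])
im=cv2.resize(im[120:240,225:345],(600,600),interpolation=2)
cv2.imwrite('pics/s9c.png',cv2.resize(im[100:330,180:560],(760,460)))
E
```

```text
[ 0.6889094  -0.14139846  0.16914802] [-7.21217832  1.91183401  7.52755299] 0.0075294178944551905 0.11743422555371015 0.10384801992279252
```

View pics/s9c.png

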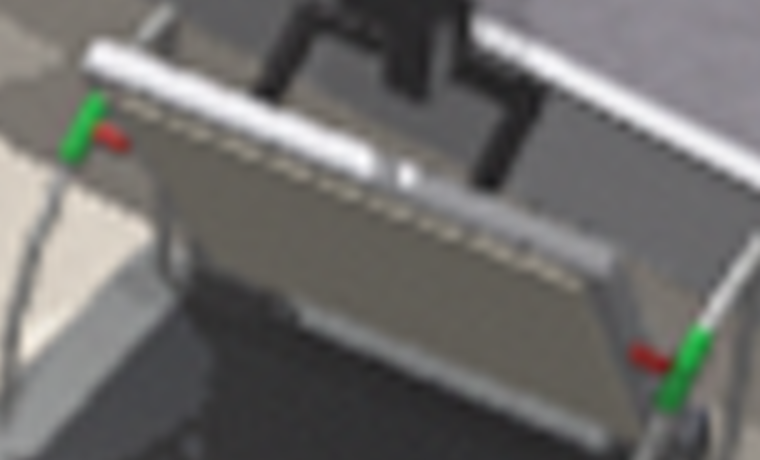

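Call:
send_rows:
  moves:
    - [0,0,0,0]
    - [0,0,0,0]
    - [0,0,0,0]
  claw: -0.5

```text
clock: 11.95
eef_pos: [0.6899, -0.1421, 0.1653]
tool_rot: [0.654, 0.756, 0.001, 0.002]
ft_force: [0.3, -0.6, 0.5]
grip_width: 0.0215
```

```bash
python3 - <<'E'
from h import *
im,d=snap('side','s10');o=monitor.get_obs()
print(o['eef_pos'],o['ft_force'],o['grip_width'])
im=cv2.resize(im[120:240,225:345],(600,600),interpolation=2)
cv2.imwrite('pics/s10c.png',cv2.resize(im[50:330,180:560],(760,560)))
E
```

```text
[ 0.68949548 -0.14211236  0.16473   ] [-0.24828097 -0.0674335  -0.50007469] 0.021353103360674485
```

View pics/s10c.png

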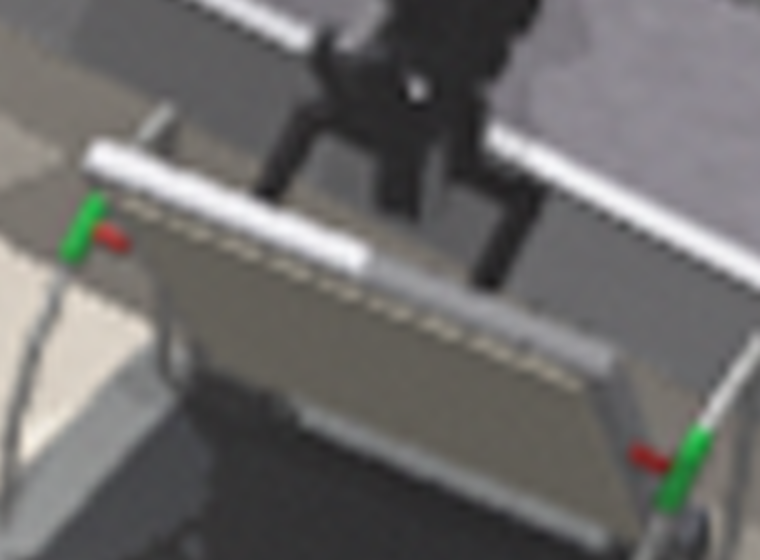

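Call:
send_rows:
  moves:
    - [0,0,-0.006,0]
    - [0,0,-0.01,0]
    - [0,0,-0.012,0]
    - [0,0,-0.02,0]
    - [0,0,-0.03,0]
    - [0,0,-0.02,0]

```text
clock: 12.6
eef_pos: [0.6889, -0.1422, 0.2649]
tool_rot: [0.654, 0.756, 0.001, 0.001]
ft_force: [0.7, 0.2, 0.4]
grip_width: 0.0213
```

Call:
send_rows:
  moves:
    - [0.02,-0.01,0,0]
    - [0.03,-0.015,0,0]
    - [0.03,-0.015,0,0]
    - [0.03,-0.015,0,0]
    - [0.03,-0.015,0,0]
    - [0.03,-0.015,0,0]
    - [0.03,-0.015,0,0]
    - [0.03,-0.015,0.01,0]
    - [0.03,-0.015,0.02,0]
    - [0.03,-0.015,0.02,0]
    - [0.03,-0.015,0.02,0]
    - [0.03,-0.015,0.02,0]
    - [0.03,-0.015,0.02,0]
    - [0.03,-0.015,0.02,0]
    - [0.003,0,0.02,0]
    - [0,0,0,0]
  claw: 0.2

```text
clock: 14.2
eef_pos: [0.424, 0.2373, 0.1102]
tool_rot: [0.653, 0.757, -0.002, -0.001]
ft_force: [-0.5, -0.6, 0.3]
grip_width: 0.0514
```

```bash
python3 - <<'E'
from h import *
im,d=snap('side','s11');o=monitor.get_obs()
print(o['eef_pos'],o['ft_force'],o['grip_width'],(proj('side',o['eef_pos'])-[120,120])*5)
cv2.imwrite('pics/s11c.png',cv2.resize(im[120:240,225:345],(600,600),interpolation=2))
cv2.imwrite('pics/s11d.png',cv2.resize(im[120:240,120:240],(600,600),interpolation=2))
t,_=snap('top','t11')
cv2.imwrite('pics/t11c.png',cv2.resize(t[105:225,222:342],(600,600),interpolation=2))
E
```

```text
[0.42538964 0.23710868 0.11165353] [ 0.5766548  -0.53920237  0.62995741] 0.051478900348349975 [242.07791322 193.06235173]
```

View pics/s11c.png

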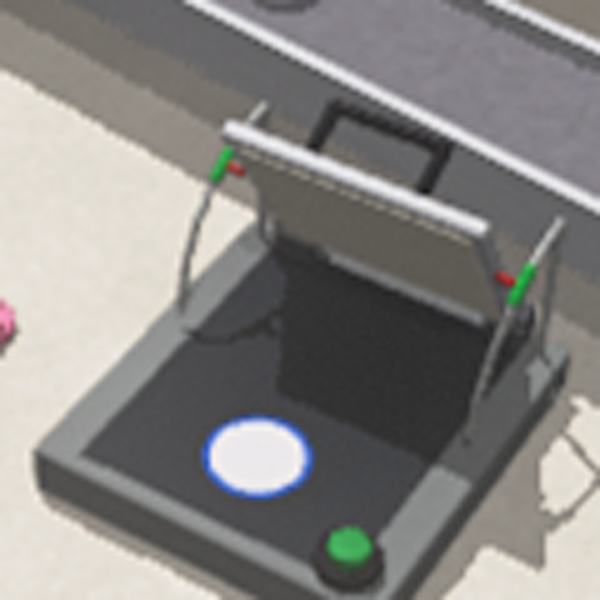

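View pics/s11d.png

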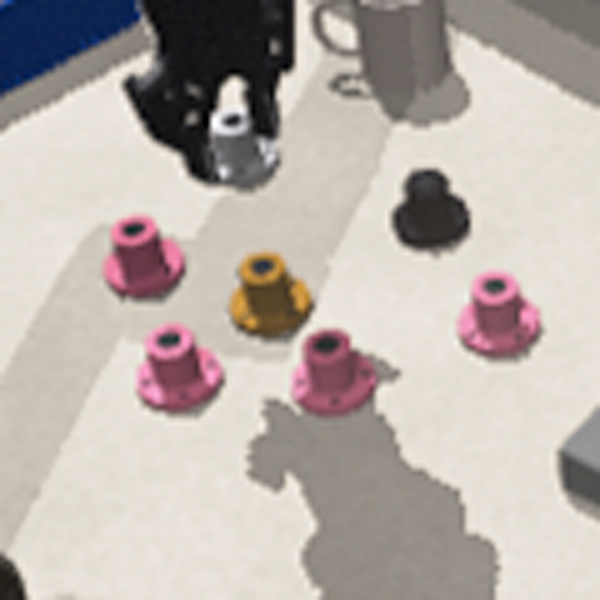

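View pics/t11c.png

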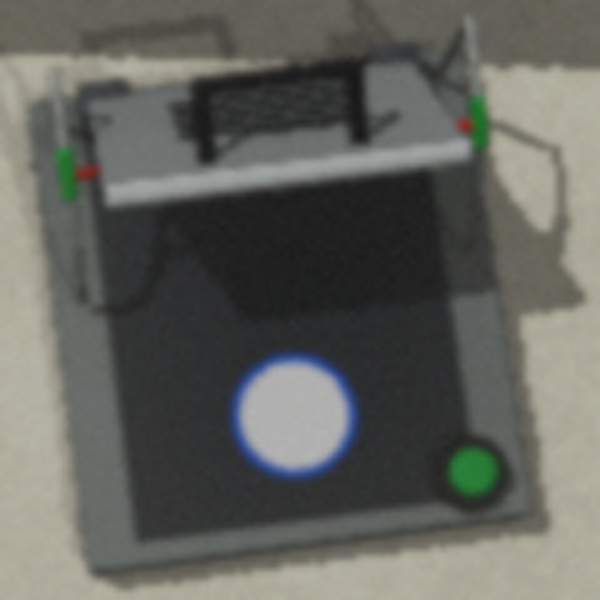

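```bash
python3 - <<'E'
from h import *
d=np.load('pics/s11.npy')
for v in range(145,160,1):
  print(v,[tuple(int(x) for x in pt('side',d,u,v)*1000) for u in (156,158,160,162)],[tuple(int(x) for x in pt('side',d,u,v)*1000) for u in (171,173,175)])
e=np.array([.4254,.2371,.1117])
for s in(-1,1):
  for z in (0,.01,.02,.03): print(s,z,proj('side',e+s*.027*XS+[0,0,z])*1, (proj('side',e+s*.027*XS+[0,0,z])-120)*5)
E
```

```text
145 [(388, 232, 195), (389, 221, 200), (395, 220, 198), (508, 402, 36)] [(449, 241, 155), (452, 234, 157), (463, 238, 148)]
146 [(380, 219, 203), (388, 222, 197), (394, 219, 195), (500, 389, 42)] [(449, 242, 150), (452, 235, 152), (459, 232, 149)]
147 [(379, 218, 200), (387, 222, 193), (393, 219, 191), (502, 394, 34)] [(449, 244, 145), (450, 233, 150), (457, 230, 147)]
148 [(379, 220, 195), (389, 226, 186), (393, 220, 187), (521, 429, -1)] [(531, 379, 19), (450, 233, 145), (553, 384, 3)]
149 [(374, 213, 197), (389, 227, 181), (392, 221, 182), (400, 220, 178)] [(526, 372, 21), (544, 385, 3), (551, 382, 1)]
150 [(375, 216, 191), (386, 223, 180), (395, 226, 174), (398, 220, 175)] [(528, 377, 11), (536, 376, 7), (547, 378, 0)]
151 [(383, 233, 172), (387, 227, 173), (393, 225, 171), (399, 222, 169)] [(528, 377, 7), (536, 376, 2), (543, 373, 0)]
152 [(384, 236, 167), (388, 230, 167), (391, 222, 170), (397, 221, 167)] [(524, 373, 6), (529, 366, 7), (541, 371, -2)]
153 [(486, 423, -1), (386, 229, 164), (390, 222, 166), (398, 224, 160)] [(515, 360, 13), (526, 363, 5), (535, 363, 0)]
154 [(-13
[... 494 characters left out ...]
95, -5), (475, 382, 1), (484, 383, -5)] [(504, 349, 1), (513, 350, -5), (515, 338, 0)]
159 [(460, 388, 2), (467, 385, 0), (473, 381, -2), (478, 373, 0)] [(501, 346, 0), (505, 339, 1), (511, 334, 0)]
-1 0 [163.01858815 162.84412313] [215.09294077 214.22061567]
-1 0.01 [162.49035628 160.63746503] [212.45178142 203.18732515]
-1 0.02 [161.95653607 158.40746193] [209.78268034 192.03730966]
-1 0.03 [161.41703835 156.15374141] [207.08519176 180.76870704]
1 0 [173.6931775  154.45608026] [268.46588751 172.28040129]
1 0.01 [173.23189361 152.25668458] [266.15946803 161.28342291]
1 0.02 [172.76584165 150.03455484] [263.82920824 150.17277421]
1 0.03 [172.29494731 147.78933672] [261.47473656 138.94668358]
```

Call:
send_rows:
  moves:
    - [0,0.0015,0.01,0]
    - [0,0,0.02,0]
    - [0,0,0.02,0]
    - [0,0,0.02,0]
    - [0,0,0.015,0]
    - [0,0,0,0]

```text
clock: 14.9
eef_pos: [0.4269, 0.2358, 0.0253]
tool_rot: [0.655, 0.756, -0.001, -0.0]
ft_force: [0.7, -0.1, -0.5]
grip_width: 0.0514
```

```bash
python3 - <<'E'
from h import *
im,d=snap('side','s12');o=monitor.get_obs()
print(o['eef_pos'],o['ft_force'],o['grip_width'])
cv2.imwrite('pics/s12d.png',cv2.resize(im[140:200,140:200],(600,600),interpolation=2))
E
```

```text
[0.42767292 0.23643646 0.02641088] [-0.20873897 -0.08588739  0.03729394] 0.0505423043637943
```

View pics/s12d.png

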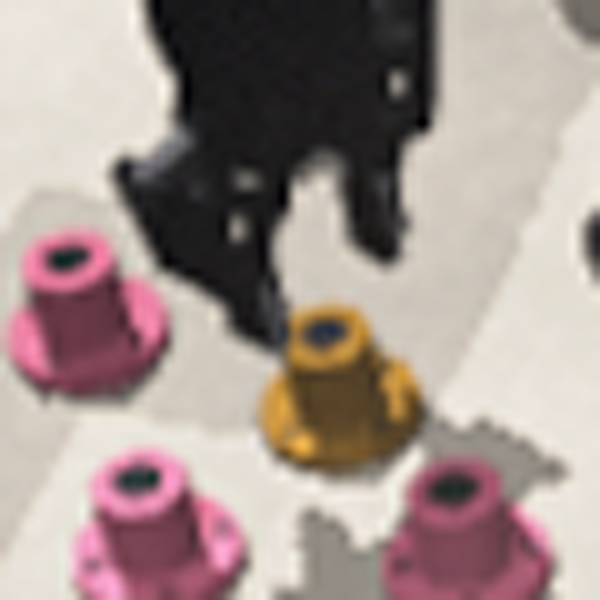

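Call:
send_rows:
  moves:
    - [0,0,0.01,0]
    - [0,0,0.01,0]
    - [0,0,0.01,0]
    - [0,0,0.006,0]
    - [0,0,0,0]

```text
clock: 15.45
eef_pos: [0.4265, 0.2367, -0.0105]
tool_rot: [0.654, 0.756, -0.001, -0.0]
ft_force: [-0.3, -0.2, 0.8]
grip_width: 0.0508
```

```bash
python3 - <<'E'
from h import *
im,d=snap('side','s13');o=monitor.get_obs()
print(o['eef_pos'],o['ft_force'],o['grip_width'])
cv2.imwrite('pics/s13d.png',cv2.resize(im[140:200,140:200],(600,600),interpolation=2))
E
```

```text
[ 0.4269125   0.23697249 -0.00987837] [-0.67052712  0.26293533  0.49395402] 0.05154837345453652
```

View pics/s13d.png

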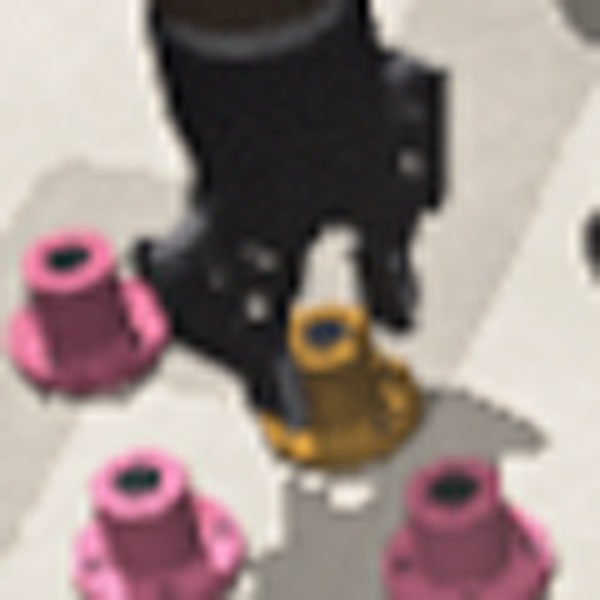

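Call:
send_rows:
  moves:
    - [0,0,0.003,0]
    - [0,0,0,0]
    - [0,0,0,0]
    - [0,0,0,0]
    - [0,0,0,0]
    - [0,0,0,0]
  claw: -1

```text
clock: 16.1
eef_pos: [0.4276, 0.2374, -0.0121]
tool_rot: [0.654, 0.756, 0.0, 0.0]
ft_force: [-0.3, 1.2, 1.8]
grip_width: 0.0314
```

Call:
send_rows:
  moves:
    - [0,0,-0.003,0]
    - [0,0,-0.006,0]
    - [0,0,-0.01,0]
    - [0,0,-0.02,0]
    - [0,0,-0.02,0]
    - [0,0,-0.02,0]
    - [0,0,-0.02,0]
    - [0,0,-0.02,0]
    - [0,0,0,0]

```text
clock: 17.0
eef_pos: [0.4297, 0.2384, 0.1101]
tool_rot: [0.654, 0.756, 0.003, 0.001]
ft_force: [1.0, -0.5, -2.5]
grip_width: 0.0316
```

```bash
python3 - <<'E'
from h import *
im,d=snap('side','s14');o=monitor.get_obs()
print(o['eef_pos'],o['ft_force'],o['grip_width'])
cv2.imwrite('pics/s14d.png',cv2.resize(im[110:210,120:220],(600,600),interpolation=2))
E
```

```text
[0.42870796 0.23785116 0.10838199] [ 0.20245188  0.24553571 -3.90268578] 0.03140279430504287
```

View pics/s14d.png

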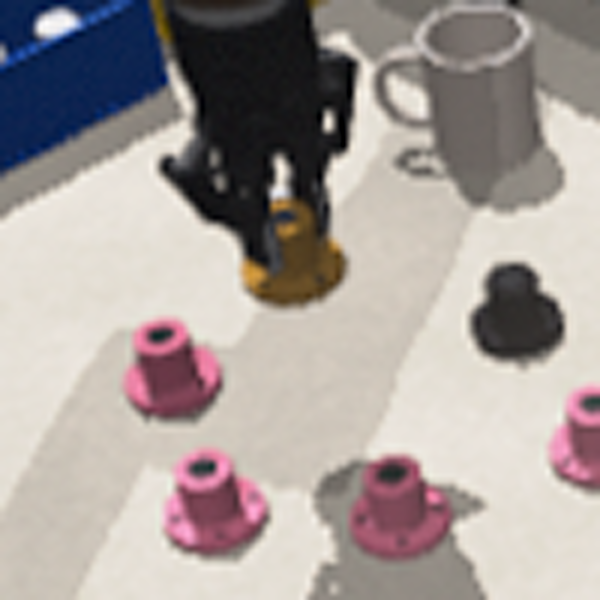

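```bash
cat >> h.py <<'E'
def rim(n,im,box):
    u0,v0,u1,v1=box; s=im[v0:v1,u0:u1].astype(int); m=(s[...,0]-s[...,2]>40)
    vs,us=np.nonzero(m); p=np.array([pt(n,None,u+u0,v+v0,.04)[:2] for u,v in zip(us,vs)])
    A=np.c_[2*p,np.ones(len(p))];q=np.linalg.lstsq(A,(p**2).sum(1),rcond=None)[0]
    return len(p),q[:2].round(4),np.sqrt(q[2]+q[:2]@q[:2])
E
python3 - <<'E'
from h import *
print(rim('top',cv2.imread('pics/t11.png'),(260,170,302,210)))
print(rim('side',cv2.imread('pics/s11.png'),(260,195,292,225)))
# brass hub from side s0/s11: top centre
for u,v in [(120+264/5,120+267/5)]: print(pt('side',None,u-.4,v-.4,.042))
E
```

```text
(182, array([ 0.5372, -0.1628]), np.float64(0.03418437488945795))
(109, array([ 0.5386, -0.1617]), np.float64(0.0342905943199816))
[0.4282194  0.23672896 0.042     ]
```

Call:
send_rows:
  moves:
    - [-0.011,0.0025,0,0]
    - [-0.02,0.003,0,0]
    - [-0.03,0.0035,0,0]
    - [-0.03,0.0035,0,0]
    - [-0.03,0.0035,0,0]
    - [-0.03,0.0035,0,0]
    - [-0.03,0.0035,0,0]
    - [-0.03,0.0035,0,0]
    - [-0.03,0.0035,0,0]
    - [-0.03,0.0035,0,0]
    - [-0.03,0.0035,0,0]
    - [-0.03,0.0035,0,0]
    - [-0.03,0.0035,0.005,0]
    - [-0.03,0.0035,0.01,0]
    - [-0.03,0.0035,0.01,0]
    - [-0.02,0.003,0.01,0]
    - [0,0,0.01,0]
    - [0,0,0,0]
    - [0,0,0,0]

```text
clock: 18.95
eef_pos: [0.5431, -0.1906, 0.0605]
tool_rot: [0.654, 0.757, -0.0, -0.002]
ft_force: [-0.4, 1.4, -1.7]
grip_width: 0.0313
```

```bash
python3 - <<'E'
from h import *
im,d=snap('side','s15');o=monitor.get_obs()
print(o['eef_pos'],o['tool_rot'],o['ft_force'],o['grip_width'])
cv2.imwrite('pics/s15d.png',cv2.resize(im[130:240,235:345],(600,600),interpolation=2))
e=np.array(o['eef_pos']);print((np.array([.538,-.1616,0])-e)@np.c_[YS,XS])
E
```

```text
[ 0.54390411 -0.19057268  0.06133766] [ 6.53704123e-01  7.56749858e-01 -1.89734410e-04 -7.31746990e-04] [ 0.65304742 -0.08666031 -1.9502486 ] 0.03145853713869166
[ 0.02952174 -0.00165582]
```

View pics/s15d.png

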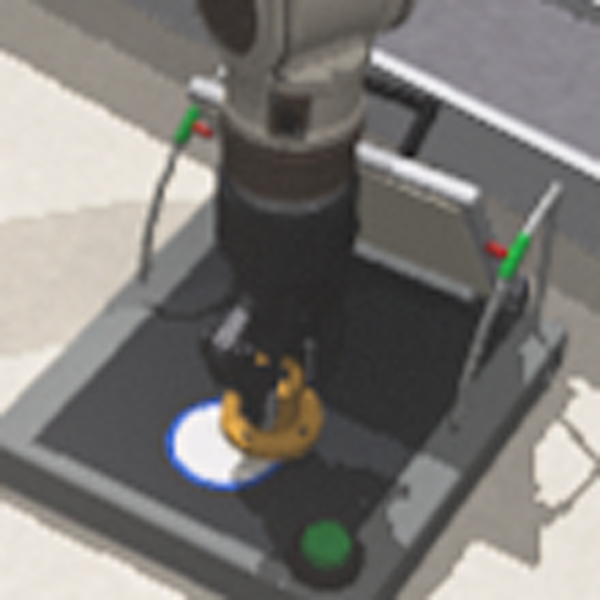

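Call:
send_rows:
  moves:
    - [0.01,-0.0015,0,0]
    - [0.015,0,0,0]
    - [0.0045,0,0,0]
    - [0,0,0.01,0]
    - [0,0,0.01,0]
    - [0,0,0.003,0]
    - [0,0,0,0]
    - [0,0,0,0]

```text
clock: 19.8
eef_pos: [0.5388, -0.1627, 0.0384]
tool_rot: [0.654, 0.756, -0.0, -0.0]
ft_force: [-0.7, -0.3, -2.4]
grip_width: 0.0315
```

```bash
python3 - <<'E'
from h import *
im,d=snap('side','s16');o=monitor.get_obs()
print(o['eef_pos'],o['ft_force'],o['grip_width'])
cv2.imwrite('pics/s16d.png',cv2.resize(im[180:240,250:310],(600,600),interpolation=2))
e=np.array(o['eef_pos']);print((np.array([.538,-.1616,0])-e)@np.c_[YS,XS])
E
```

```text
[ 0.53900986 -0.16277328  0.03867378] [-0.34657616 -0.72354742 -1.68407412] 0.031182534973457025
[ 0.00130689 -0.00082974]
```

View pics/s16d.png

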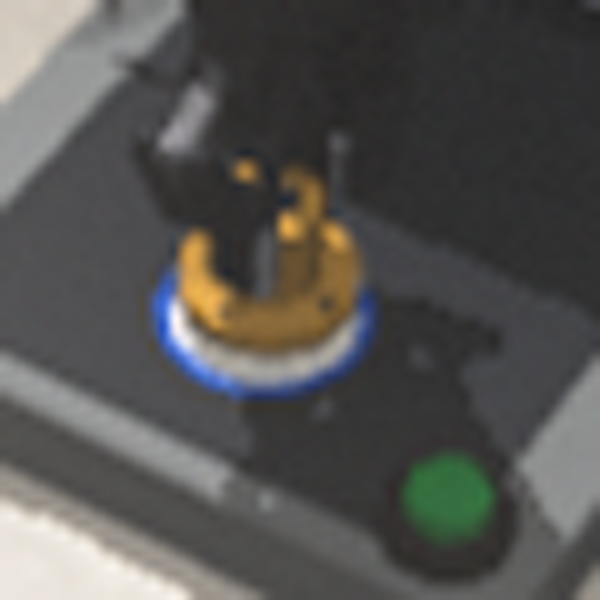

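Call:
send_rows:
  moves:
    - [0.0015,-0.001,0.002,0]
    - [0,0,0.002,0]
    - [0,0,0.002,0]
    - [0,0,0.001,0]
    - [0,0,0.001,0]
    - [0,0,0,0]

```text
clock: 20.45
eef_pos: [0.5376, -0.161, 0.0305]
tool_rot: [0.654, 0.756, -0.0, -0.0]
ft_force: [0.4, -0.3, -3.3]
grip_width: 0.0316
```

```bash
python3 - <<'E'
from h import *
im,d=snap('side','s17');o=monitor.get_obs()
print(o['eef_pos'],o['ft_force'],o['grip_width'])
cv2.imwrite('pics/s17d.png',cv2.resize(im[180:240,250:310],(600,600),interpolation=2))
e=np.array(o['eef_pos']);print((np.array([.538,-.1616,0])-e)@np.c_[YS,XS])
E
```

```text
[ 0.53761538 -0.16102724  0.03062755] [-0.36098164  0.61759692 -1.7585412 ] 0.03143726051250653
[-0.00062232  0.00029782]
```

View pics/s17d.png

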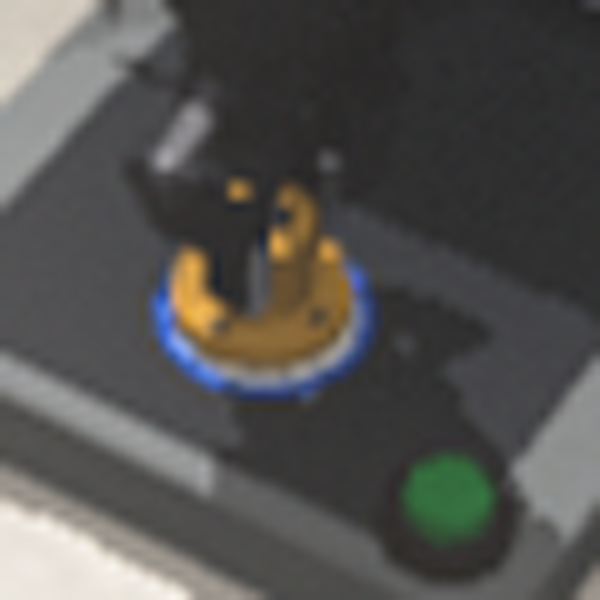

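Call:
send_rows:
  moves:
    - [0,0,0.001,0]
    - [0,0,0.0005,0]
    - [0,0,0.0005,0]
    - [0,0,0,0]

```text
clock: 20.9
eef_pos: [0.5376, -0.161, 0.0286]
tool_rot: [0.654, 0.756, -0.0, -0.0]
ft_force: [0.2, 0.7, -2.2]
grip_width: 0.0316
```

Call:
send_rows:
  moves:
    - [0,0,0.0005,0]
    - [0,0,0.0005,0]
    - [0,0,0,0]

```text
clock: 21.2
eef_pos: [0.5377, -0.1611, 0.028]
tool_rot: [0.654, 0.756, 0.0, 0.0]
ft_force: [-0.9, 0.3, -1.3]
grip_width: 0.0313
```

Call:
send_rows:
  moves:
    - [0,0,0.0005,0]
    - [0,0,0.0005,0]
    - [0,0,0,0]

```text
clock: 21.5
eef_pos: [0.5378, -0.1611, 0.0279]
tool_rot: [0.654, 0.756, 0.0, 0.0]
ft_force: [-3.9, 0.7, 6.4]
grip_width: 0.0316
```

Call:
send_rows:
  moves:
    - [0,0,-0.0005,0]
    - [0,0,0,0]
    - [0,0,0,0]
    - [0,0,0,0]
    - [0,0,0,0]
  claw: 0.15

```text
clock: 22.0
eef_pos: [0.5376, -0.1611, 0.0271]
tool_rot: [0.654, 0.756, -0.0, -0.0]
ft_force: [-0.1, -0.5, -0.6]
grip_width: 0.0492
```

Call:
send_rows:
  moves:
    - [0,0,-0.005,0]
    - [0,0,-0.01,0]
    - [0,0,-0.02,0]
    - [0,0,-0.03,0]
    - [0,0,-0.03,0]
    - [-0.03,-0.01,-0.01,0]
    - [-0.03,-0.02,0,0]
    - [-0.03,-0.01,0,0]
    - [0,0,0,0]

```text
clock: 22.9
eef_pos: [0.5106, -0.2596, 0.1335]
tool_rot: [0.656, 0.755, -0.0, 0.001]
ft_force: [0.3, -0.1, -0.5]
grip_width: 0.0491
```

```bash
python3 - <<'E'
from h import *
im,d=snap('side','s18');o=monitor.get_obs()
print(o['eef_pos'],o['ft_force'],o['grip_width'])
cv2.imwrite('pics/s18d.png',cv2.resize(im[180:240,250:310],(600,600),interpolation=2))
t,_=snap('top','t18')
cv2.imwrite('pics/t18c.png',cv2.resize(t[105:225,222:342],(600,600),interpolation=2))
print(rim('side',im,(260,195,292,225)))
E
```

```text
[ 0.51086868 -0.25770294  0.13320572] [0.45827718 0.05651781 0.0779248 ] 0.04939486177284006
(75, array([ 0.5391, -0.1615]), np.float64(0.03439651801262681))
```

View pics/s18d.png

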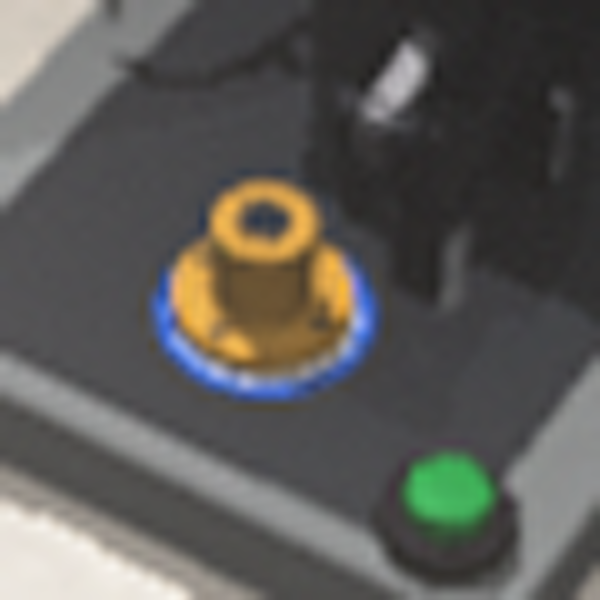

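View pics/t18c.png

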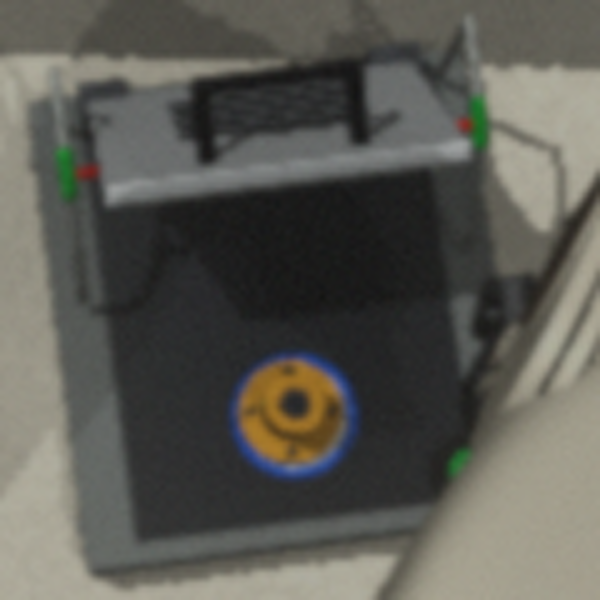

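```bash
python3 - <<'E'
from h import *
im=cv2.imread('pics/t18.png').astype(int);s=im[170:210,260:302]
m=(s[...,2]-s[...,0]>50).astype(np.uint8);cs=cv2.findContours(m,0,1)[0];c=max(cs,key=cv2.contourArea)
(x,y),r=cv2.minEnclosingCircle(c);print(x,y,r,cv2.fitEllipse(c))
el=cv2.fitEllipse(c)[0]
print('flange',pt('top',None,el[0]+260,el[1]+170,.048))
print(rim('top',im,(260,170,302,210)))
print('hole', pt('top',None,222+295/5-.4,105+403/5-.4,.082))
im=cv2.imread('pics/s18.png')
print('side top',pt('side',None,250+264/10-.45,180+222/10-.45,.082),rim('side',im,(260,195,292,225)))
print('button',pt('side',None,250+450/10-.45,180+488/10-.45,.062))
E
```

```text
19.67021369934082 16.946807861328125 10.035404205322266 ((19.362300872802734, 16.945016860961914), (18.544862747192383, 19.12774085998535), 15.137288093566895)
flange [ 0.53795845 -0.15929046  0.048     ]
(111, array([ 0.5375, -0.1623]), np.float64(0.03484568895750021))
hole [ 0.53857135 -0.16026865  0.082     ]
side top [ 0.53859698 -0.16003349  0.082     ] (75, array([ 0.5391, -0.1615]), np.float64(0.03439651801262681))
button [ 0.50550597 -0.26360143  0.062     ]
```

Call:
send_rows:
  moves:
    - [-0.0045,-0.0065,0,0]
    - [0,0,0.01,0]
    - [0,0,0.02,0]
    - [0,0,0.02,0]
    - [0,0,0.02,0]
    - [0,0,0.01,0]
    - [0,0,0,0]
    - [0,0,0,0]
  claw: -1

```text
clock: 23.8
eef_pos: [0.5056, -0.261, 0.0525]
tool_rot: [0.654, 0.757, 0.0, 0.0]
ft_force: [0.8, 0.4, -0.7]
grip_width: -0.0001
```

```bash
python3 - <<'E'
from h import *
im,d=snap('side','s19');o=monitor.get_obs()
print(o['eef_pos'],o['ft_force'],o['grip_width'])
cv2.imwrite('pics/s19d.png',cv2.resize(im[180:240,260:320],(600,600),interpolation=2))
E
```

```text
[ 0.50607103 -0.261399    0.05306053] [-0.06267943  0.31783467  0.35362068] -0.00018625751723126376
```

View pics/s19d.png

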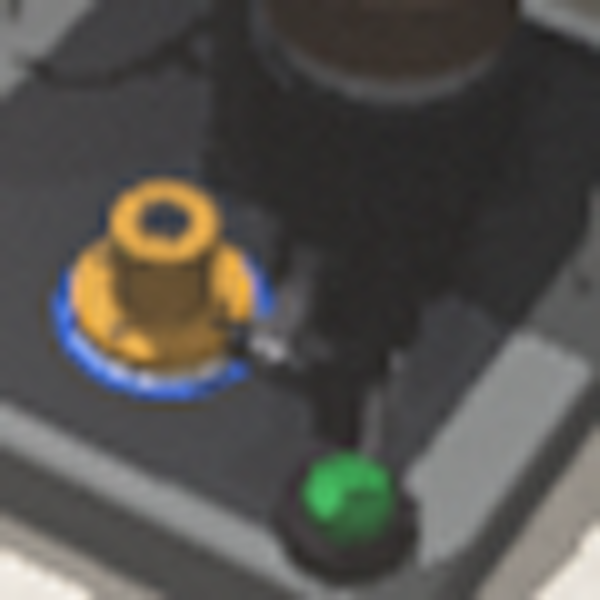

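Call:
send_rows:
  moves:
    - [-0.002,0,0.006,0]
    - [0,0,0.005,0]
    - [0,0,0.003,0]
    - [0,0,0.002,0]
    - [0,0,0,0]

```text
clock: 24.35
eef_pos: [0.5053, -0.2631, 0.0358]
tool_rot: [0.654, 0.756, -0.0, -0.0]
ft_force: [0.2, -0.1, 0.4]
grip_width: -0.0002
```

Call:
send_rows:
  moves:
    - [0,0,0.002,0]
    - [0,0,0.002,0]
    - [0,0,0,0]

```text
clock: 24.65
eef_pos: [0.5054, -0.2632, 0.0319]
tool_rot: [0.654, 0.756, -0.0, -0.0]
ft_force: [-0.0, -0.7, -0.7]
grip_width: 0.0006
```

Call:
send_rows:
  moves:
    - [0,0,0.002,0]
    - [0,0,0.001,0]
    - [0,0,0,0]

```text
clock: 24.95
eef_pos: [0.5058, -0.2634, 0.0294]
tool_rot: [0.654, 0.756, 0.0, 0.0]
ft_force: [0.0, -0.3, 1.7]
grip_width: 0.0002
```

Call:
send_rows:
  moves:
    - [0,0,0.002,0]
    - [0,0,0.002,0]
    - [0,0,0,0]

```text
clock: 25.25
eef_pos: [0.5059, -0.2634, 0.0254]
tool_rot: [0.654, 0.756, 0.0, 0.0]
ft_force: [-1.0, 0.1, 4.0]
grip_width: 0.0001
```

Call:
send_rows:
  moves:
    - [0,0,0.001,0]
    - [0,0,0.001,0]
    - [0,0,0,0]

```text
clock: 25.55
eef_pos: [0.5059, -0.2634, 0.0247]
tool_rot: [0.654, 0.756, 0.0, 0.001]
ft_force: [-3.0, 1.7, 10.9]
grip_width: -0.0
```

Call:
send_rows:
  moves:
    - [0,0,0.0005,0]
    - [0,0,0,0]
    - [0,0,0,0]

```text
clock: 25.85
eef_pos: [0.5059, -0.2634, 0.0246]
tool_rot: [0.654, 0.756, 0.0, 0.001]
ft_force: [-2.7, 2.5, 14.2]
grip_width: 0.0
```

Call:
send_rows:
  moves:
    - [0,0,-0.003,0]
    - [0,0,-0.006,0]
    - [0,0,-0.01,0]
    - [0,0,-0.02,0]
    - [0,0,-0.03,0]
    - [0,0,-0.03,0]
    - [0,-0.01,-0.03,0]
    - [-0.01,-0.02,-0.02,0]
    - [-0.01,-0.03,0,0]
    - [-0.01,-0.03,0,0]
    - [-0.01,-0.03,0,0]
    - [0,-0.01,0,0]
    - [0,0,0,0]
    - [0,0,0,0]
    - [0,0,0,0]

```text
clock: 27.35
eef_pos: [0.3838, -0.3212, 0.1717]
tool_rot: [0.654, 0.757, 0.0, 0.0]
ft_force: [-0.1, 0.3, 0.0]
grip_width: -0.0
```

```bash
python3 - <<'E'
from h import *
im,d=snap('side','s20');o=monitor.get_obs()
print(o['clock'],o['eef_pos'],o['ft_force'])
cv2.imwrite('pics/s20d.png',cv2.resize(im[120:240,225:345],(600,600),interpolation=2))
t,_=snap('top','t20')
cv2.imwrite('pics/t20c.png',cv2.resize(t[105:225,222:342],(600,600),interpolation=2))
E
```

```text
27.4 [ 0.38379652 -0.321186    0.1716085 ] [ 0.16317866  0.42957972 -0.85448208]
```

View pics/s20d.png

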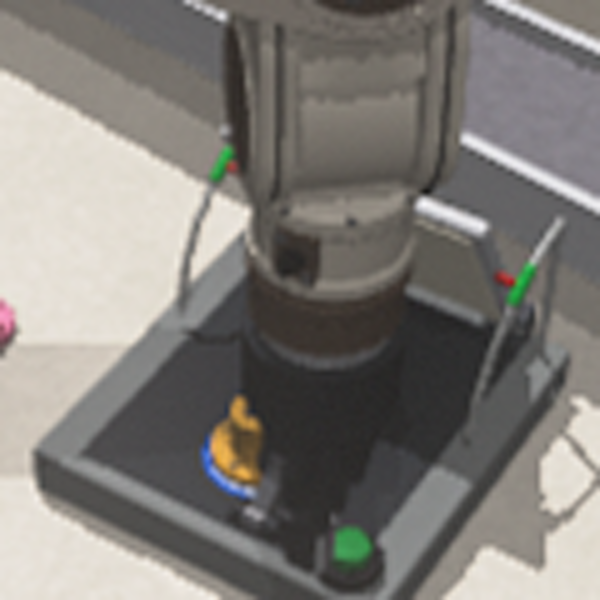

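View pics/t20c.png

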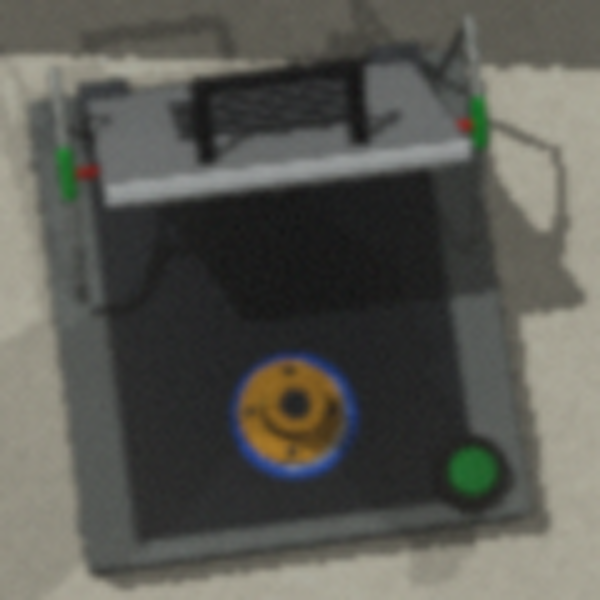

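View pics/t20.png

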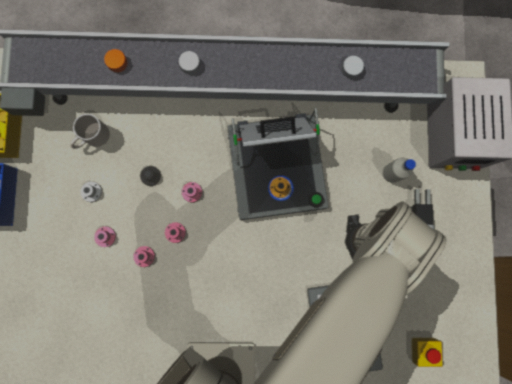

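```bash
python3 -c "
from h import *
print(order.job_done())"
```

```text
the job is handed in; nothing more can be done
None
```

I raised the panel to the green marks, set the brass hub on the white target, and pressed the lamp button and let it go. I handed the job in at about 27.4 s of the 64 s.

**Last checks**
- **Panel:** it held its angle after I let go of the handle. In the last pictures both red pointers line up with the middle of the green marks, so it is at 60 degrees to within about 1 degree.
- **Hub:** it stands flange down. My measurements put it about 1.5 to 3 mm off the target's centre, mostly to the robot's left. The larger value is from a fit to the flange that shadow probably skews. The flange looks to be inside the blue rim all round.
- **Button:** it moved down about 6 mm to a hard stop and was held there with 11 to 14 N. It came back up on release.
- **Other things:** the look-alikes, mug, bottle and spare gripper look unmoved in the last top picture. The arm hid the screwdriver there, but the gripper never went down near it.

**What disagreed**
- **Fingertip height:** the fingertips in the pictures are about 25 to 27 mm higher than the reported tool position says. My first close on the handle therefore missed, without touching anything. From then on I set heights from the pictures and the force readings.
- **Handle grip:** the second close gripped the handle shallowly, so I regripped about 12 mm lower before lifting.
- **Overshoot:** I overran the target by about 30 mm while carrying the hub above it, and corrected this before lowering.

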